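# Swap at the battery chargers: click one in, release the other

### The arm

A 7-joint arm with a two-finger parallel gripper is mounted at the origin on a cart in front of the work surface, level with it; the furniture and walls round the work are solid. World frame = base frame: x ahead of the robot, y to its left, z up, the work surface at z = 0. Lengths are in mm, angles in rad, forces in N, time in s.
With the tool pointing down it reaches from about 425 to 875 mm from the base axis. Payload 4.7 kg.
Tool frame: the origin (TCP) lies midway between the tips of the shut fingers; the grasp point (between the pads) lies 19 mm behind it (tcp_to_grasp is the distance from the TCP to the grasp point, in mm); z points along the fingers, x is the direction in which the jaws open and shut, and the axes are right-handed (so a half turn about z gives the same grasp; the last joint's range is limited). The gripper opens to 87 mm and grips with 3 to 60 N. Pads are 19 mm wide; open, the fingers measure 117 mm over their backs; the gripper's body (75 mm by 190 mm) begins 51 mm behind the grasp point.
Start: joints at [1.208, 0.321, -0.07, 1.45, 0.023, 1.371, -0.057], TCP at [239.147, -604.429, 222.587] pointing down, gripper open.
Joint ranges: [-2.86, 2.86], [-0.3, 2.09], [-1.38, 1.24], [0.06, 2.45], [-1.56, 4.7], [0.09, 2.05], [-2.69, 2.69]. Speed limits (rad/s): [2.57, 2.57, 3.14, 3.14, 3.14, 3.14, 3.14].

### API

Orientations are given as a 3x3 rotation matrix whose columns are the frame's x, y, z axes.
In Python, from bench import observe, capture, sign_off, find_in, tcp_to_grasp gives the robot as it stands.
- The arm moves only by the tool drive_tool, never from a script. Its argument "deltas" is text: rows parted by semicolons, each of 7 numbers parted by spaces: the turn, a rotation vector about the tool's x, y, z in degrees, then the shift along the tool's x, y, z in mm, then the closure, from 0 (fully open) to 1 (shut). In form: ax ay az x y z claw; .... A call has 1 to 20 rows; each row is the pose to reach, as a shift and turn from the pose measured when the call began, along the tool's axes at that moment; what a row does not reach only later rows make up. A row lasts 1/10 s, in which the tool goes at most 50 mm and 8.59 degrees, less where a joint would pass 70% of its speed; a pose out of reach is approached as far as the arm can. A call with a gripper value outside its range is refused whole. The fingers move at their own pace and stop on an object; the grip force is fixed at half the most. Time passes only in rows, so rows that repeat a pose let the fingers close. It gives the time, the measured TCP pose, the force and the opening at its end, in the units of the state.
- observe(): the state, without advancing time (a new reading comes with each control period).
- capture(name): name is "scene" or "side" or "wrist"; returns a dict with "pixels" (420x560x3 uint8, red, green, blue), "z_map" (420x560 float32, mm along the optical axis (not along the pixel's ray), 0 where there is no reading), "fovy" (degrees; the focal length in pixels is half the picture's height over the tangent of half this angle, whatever the lens; pixels are square), "cx", "cy" (the principal point, pixels), "R" (3x3) and "t" (3): a world point X has camera coordinates R X + t; the wrist camera has in their place "mount" (4x4, takes a point from camera to tool coordinates, whose origin is the TCP and whose axes are the tool frame's). Camera axes: x right, y down, z forward; pixel columns grow to the right and rows downward; lengths in mm; the calibration is good to about 2 mm. A picture is of the moment at which its call begins: read the wrist's pose just before it.
- sign_off(): hands the job in, once; it reports no verdict.
Trained networks look in a picture, given as the dict that the camera call returned (one of the last four; its "shot" number tells which), for a name from the list of things; names that differ only in an ending like _2 or _b are one class to them, and where a whole thing is asked for, a point or a joint stands for the part that bears it (a point fixed in the world has none). Each returns a list of dicts, best first, with "p" (0 to 1); they miss things now and then, are a little off and sometimes report something else, mostly with a low value. They report only what shows in the picture. A call takes as long as a camera call.
- find_in(name, picture): "at" ([x, y, z] in mm, in world coordinates, good to about 4 mm: the middle of the surface that is visible of it).
The state is a dict: "clock": time; "joints": joint angles; "dq": joint speeds; "tau": joint torques, N m; "tcp_pos": TCP position; "ee_rot": TCP orientation; "ft_force": force on the tool from outside, world axes, zero at the start; "ft_torque": the same for the moment, N m; "opening": finger opening in mm.
Only numpy, scipy, OpenCV 4.12 (cv2) and the standard library are available. Lean on these libraries where they do the work, as an engineer would, in place of code of your own. Each camera call takes 0.05 s, during which the arm holds its last target.

### The job

Two battery chargers stand on the worktop. Slide the battery that lies only part-way in along its rail until it is fully home and the spring catch clicks up behind it; in the other charger, whose battery is latched home, press the catch pad beside the rail all the way down until the battery springs back, then leave that battery lying loose on its rail. Either may be done first.

Things in the scene. Friction and masses are not known exactly. Their poses are not given: they have to be found in the camera images.
- charger_full: White charging cradle 143 x 84 mm, fixed, its battery latched home at the start. Origin: on the worktop, under the centre of a battery that is home; x along the rail the way a battery slides in, y left, z up. Rail floor 14 mm high, two metal lips (tops 31 mm high, 51 mm apart) over the battery's foot. A spring plunger at the far end pushes a released battery about 25 mm back.
- pad_full (a point): Middle of the top of charger_full's catch pad, 40 mm high: a dark grey pad 32 mm long (x), 28 mm wide, right of the rail near its open end (x -42, y -61 mm from the cradle's origin). Pressed straight down 10 mm to its end with 4 to 5 N it draws the sloped tooth behind the battery into the floor; the battery then slides back within half a second. Keep it down that long.
- battery_full_mid (a point): Centre (half-way up) of the battery in charger_full: dark grey block 70 mm long, 46 mm wide, on a black foot 64 mm wide and 10 mm high that runs under the lips; 44 mm high in all, 0.1 kg, spanning z = 14 to 58 mm on the rail. Axes as the cradle's. Latched home at the start; once released it stops about 25 mm back.
- charger_flat: Second cradle, same shape and axes as charger_full; which stands left or right changes. Its battery starts part-way in, over the tooth, so its pad is down. The rail's open end is at x = -83 mm; a 50 mm high block stops the battery 4 mm past home. The plunger resists over the last 25 mm; pushing takes about 5 N, more at the block. At home the tooth springs up behind the battery.
- battery_flat_mid (a point): Centre (half-way up, z = 36 mm) of the battery on charger_flat's rail, the same as the other one (70 mm long, 46 mm wide above its foot, z = 14 to 58 mm), at the start 31 to 42 mm short of home. To be slid home (+x of the cradle), e.g. by a closed gripper pushing its rear end, 35 mm behind this point, above the lips.
- catch_flat (a joint): Spring catch of charger_flat, in m: 0 = pad and tooth up (latched when the battery is home), about 0.006 to 0.008 = held down by the battery lying over it, 0.010 = pressed to its end.

How it is judged (in metres and radians):
At the end, for the whole second after the job is handed in: charger_flat's battery is less than 3 mm short of home with the catch up (joint under 3 mm); charger_full's battery lies 12 to 70 mm back from home on its rail (within 10 mm sideways and in height, upright within 10 degrees); both are at rest (x of battery_flat_mid in the frame of charger_flat between -0.003 and 0.008 m and value of joint catch_flat below 0.003 m and x of battery_full_mid in the frame of charger_full between -0.07 and -0.012 m and y of battery_full_mid in the frame of charger_full between -0.01 and 0.01 m and z of battery_full_mid in the frame of charger_full below 0.046 m and angle between battery_full_mid's own z axis and vertical below 0.175 rad and linear speed of each of battery_full, battery_flat below 0.01 m/s); the robot touches nothing.
It also fails if it takes over 38 s, if anything falls off the work surface, if the arm or the gripper's body presses on something with over 40 N, if the wrist force passes 120 N, or if a joint passes its speed limit or range.

## Working session

There is one attempt and no reset: what is moved stays moved. The work goes in short steps, Python scripts to look and compute and a tool call to move; the robot and the scene stay as the last step left them, time stands still between calls to the robot, and variables do not carry over. Pictures are saved under pics/ and viewed, and the job is handed in when it is done.

Besides the shell and the picture viewer there is one more tool, called after "Emit:" by a JSON object that holds its "fn" and its "kwargs". drive_tool: Moves the arm, as the interface text tells. Its arguments: {"type":"object","properties":{"deltas":{"type":"string"}},"required":["deltas"]}

```bash
mkdir -p pics; ls
cat > h.py <<'E'
import numpy as np, cv2
from bench import *
def save(c,n): cv2.imwrite('pics/'+n,cv2.cvtColor(c['pixels'],cv2.COLOR_RGB2BGR))
def cloud(c,tcp=None,Rt=None):
    h,w=c['z_map'].shape; f=h/2/np.tan(np.radians(c['fovy'])/2)
    u,v=np.meshgrid(np.arange(w),np.arange(h)); z=c['z_map'].astype(float)
    P=np.stack([(u-c['cx'])/f*z,(v-c['cy'])/f*z,z],-1)
    if 'R' in c: W=(P-np.array(c['t']))@np.array(c['R'])
    else:
        M=np.array(c['mount']); W=(P@M[:3,:3].T+M[:3,3])@np.array(Rt).T+np.array(tcp)
    W[z==0]=np.nan
    return W
E
python3 - <<'E'
from h import *
s=observe(); print({k:np.round(v,3).tolist() for k,v in s.items()}, tcp_to_grasp)
for n in ['scene','side']:
    c=capture(n); save(c,n+'0.png'); np.savez('/tmp/'+n,W=cloud(c),px=c['pixels'])
    for k in ['charger_full','charger_flat','pad_full','battery_full_mid','battery_flat_mid','catch_flat']:
        print(n,k,[(np.round(d['at']).tolist(),round(d['p'],2)) for d in find_in(k,c)[:3]])
E
```

```text
pics
{'clock': 0.0, 'joints': [1.208, 0.322, -0.07, 1.452, 0.023, 1.371, -0.057], 'dq': [-0.002, 0.0, 0.002, -0.0, -0.001, -0.001, -0.0], 'tau': [-0.0, -49.129, -0.404, -31.253, -0.064, 0.044, 0.0], 'tcp_pos': [238.925, -603.917, 221.467], 'ee_rot': [[0.368, -0.93, -0.001], [-0.93, -0.368, 0.002], [-0.002, 0.0, -1.0]], 'ft_force': [0.134, -0.288, -0.637], 'ft_torque': [0.001, 0.006, 0.06], 'opening': 86.789} 18.700000000000003
scene charger_full [([479.0, 171.0, 24.0], 0.91)]
scene charger_flat [([549.0, 357.0, 30.0], 0.82)]
scene pad_full [([474.0, 93.0, 31.0], 0.88)]
scene battery_full_mid [([508.0, 162.0, 53.0], 0.94)]
scene battery_flat_mid [([549.0, 357.0, 25.0], 0.73), ([524.0, 342.0, 56.0], 0.55)]
scene catch_flat [([539.0, 278.0, 36.0], 0.59)]
side charger_full [([506.0, 109.0, 26.0], 0.74), ([527.0, 130.0, 53.0], 0.44)]
side charger_flat [([582.0, 304.0, 21.0], 0.78)]
side pad_full [([487.0, 70.0, 35.0], 0.85)]
side battery_full_mid [([526.0, 129.0, 54.0], 0.74)]
side battery_flat_mid [([541.0, 318.0, 53.0], 0.93)]
side catch_flat [([541.0, 263.0, 31.0], 0.48)]
```

View pics/scene0.png

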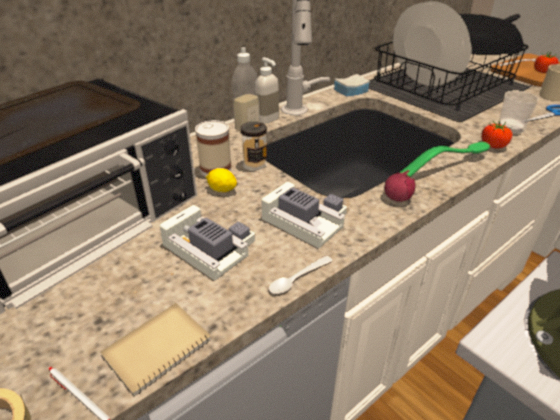

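View pics/side0.png

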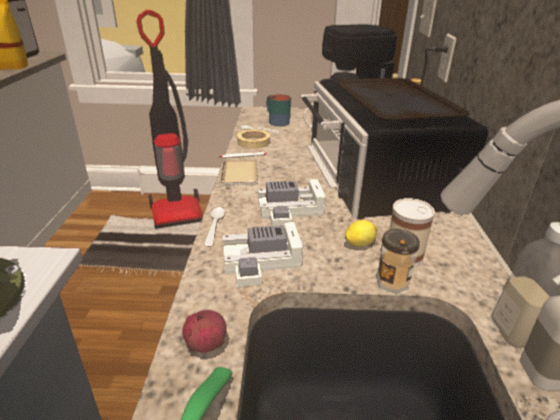

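Run:
```python
import numpy as np
for n in ['scene','side']:
    d=np.load(f'/tmp/{n}.npz'); W=d['W'];px=d['px']
    m=(W[...,0]>400)&(W[...,0]<680)&(W[...,1]>20)&(W[...,1]<460)
    print(n,'table z',np.nanmedian(W[...,2][m]))
    for lo,hi in [(0,230),(230,460)]:
        k=m&(W[...,1]>lo)&(W[...,1]<hi)
        for zl,zh in [(53,63),(44,53),(33,44)]:
            q=k&(W[...,2]>zl)&(W[...,2]<zh)
            br=px.mean(-1)
            for nm,qq in [('dark',q&(br<110)),('light',q&(br>150))]:
                if qq.sum()>5: print(lo,zl,nm,qq.sum(),np.round(np.median(W[qq],0)),np.round(W[qq].min(0)),np.round(W[qq].max(0)))
```

```text
scene table z 1.9352260358789626
0 53 dark 220 [515. 151.  59.] [481. 126.  53.] [548. 176.  62.]
0 53 light 41 [549. 139.  59.] [491. 121.  53.] [574. 174.  61.]
0 44 dark 149 [501. 167.  48.] [481. 128.  44.] [545. 177.  53.]
0 44 light 265 [566. 166.  50.] [487. 115.  44.] [583. 201.  53.]
0 33 dark 224 [494. 165.  38.] [472.  67.  33.] [557. 176.  44.]
0 33 light 46 [542. 184.  34.] [442.  81.  33.] [680. 201.  44.]
230 53 dark 473 [548. 339.  60.] [506. 307.  53.] [680. 405.  63.]
230 53 light 143 [667. 427.  57.] [528. 311.  53.] [677. 460.  63.]
230 44 dark 277 [549. 356.  49.] [505. 308.  44.] [680. 406.  53.]
230 44 light 409 [620. 353.  50.] [512. 307.  44.] [670. 454.  53.]
230 33 dark 244 [527. 356.  39.] [505. 312.  33.] [680. 402.  44.]
230 33 light 220 [664. 406.  36.] [488. 260.  33.] [677. 460.  44.]
side table z 0.1074396833856274
0 53 dark 138 [521. 146.  59.] [488. 120.  53.] [556. 164.  61.]
0 53 light 67 [523. 134.  58.] [483. 122.  53.] [567. 171.  60.]
0 44 dark 125 [523. 125.  48.] [488. 119.  44.] [556. 132.  53.]
0 44 light 307 [569. 147.  50.] [554. 113.  44.] [586. 198.  53.]
0 33 dark 183 [516. 124.  38.] [478.  63.  33.] [557. 148.  44.]
0 33 light 158 [560. 114.  39.] [445.  67.  33.] [680. 198.  44.]
230 53 dark 146 [566. 326.  60.] [511. 306.  53.] [680. 402.  63.]
230 53 light 69 [578. 358.  59.] [509. 310.  55.] [674. 459.  62.]
230 44 dark 132 [558. 314.  49.] [511. 304.  44.] [680. 402.  53.]
230 44 light 186 [624. 339.  50.] [607. 305.  44.] [641. 387.  52.]
230 33 dark 128 [543. 313.  39.] [508. 307.  33.] [679. 386.  44.]
230 33 light 85 [625. 309.  35.] [519. 262.  33.] [675. 458.  44.]
```

Run:
```python
from h import *
c=capture('wrist'); print(np.round(c['mount'],2), c['fovy'])
for n in ['scene','side']:
    W=np.load(f'/tmp/{n}.npz')['W']
    m=(W[...,2]>120)&(W[...,0]>250)&(W[...,0]<800)&(abs(W[...,1])<700)
    P=W[m]
    for y in range(-700,700,100):
        q=P[(P[:,1]>=y)&(P[:,1]<y+100)]
        if len(q)>10: print(n,y,len(q),q.min(0).round(),q.max(0).round())
```

```text
[[   1.      0.      0.      1.19]
 [  -0.      0.97    0.25  -69.55]
 [   0.     -0.25    0.97 -162.73]
 [   0.      0.      0.      1.  ]] 59.0264561614316
scene -700 239 [ 594. -700.  120.] [ 690. -600.  203.]
scene -600 3216 [ 595. -600.  120.] [ 800. -508.  276.]
scene -100 690 [ 736. -100.  251.] [790. -52. 341.]
scene 200 764 [689. 267. 120.] [797. 300. 214.]
scene 300 3830 [630. 300. 120.] [800. 400. 227.]
scene 400 4382 [610. 400. 121.] [800. 500. 227.]
scene 500 5252 [590. 500. 168.] [800. 600. 228.]
scene 600 373 [583. 600. 170.] [639. 625. 211.]
side -200 1830 [ 762. -124.  288.] [ 800. -100.  387.]
side -100 2254 [ 737. -100.  249.] [790. -64. 374.]
side 200 2480 [691. 264. 120.] [800. 300. 214.]
side 300 1639 [630. 300. 120.] [800. 400. 227.]
side 400 1176 [611. 400. 128.] [799. 500. 227.]
side 500 944 [594. 500. 170.] [800. 600. 227.]
side 600 774 [586. 600. 120.] [800. 676. 227.]
```

Emit:
{"fn": "drive_tool", "kwargs": {"deltas": "0 0 -8 -27 -39 0 1; 0 0 -16 -53 -79 -5 1; 0 0 -24 -80 -118 -10 1; 0 0 -32 -107 -157 -10 1; 0 0 -40 -133 -197 -10 1; 0 0 -48 -160 -236 -10 1; 0 0 -56 -187 -275 -10 1; 0 0 -64 -213 -315 -10 1; 0 0 -72 -240 -354 -10 1; 0 0 -80 -284 -371 -10 1; 0 0 -88 -328 -389 -10 1; 0 0 -96 -371 -406 -10 1; 0 0 -104 -415 -423 -10 1; 0 0 -112 -459 -440 -10 1; 0 0 -120 -503 -458 -10 1; 0 0 -128 -546 -475 -10 1; 0 0 -136 -590 -492 -10 1; 0 0 -144 -634 -510 -10 1; 0 0 -152 -678 -527 -10 1; 0 0 -158 -678 -527 -10 1"}}

```text
clock: 2.75
tcp_pos: [477.4, 228.3, 233.3]
ee_rot: [[-0.009, 1.0, 0.0], [1.0, 0.009, 0.005], [0.005, 0.0, -1.0]]
ft_force: [0.7, -0.1, 0.4]
opening: 0.7
```

```bash
cat > look.py <<'E'
from h import *
import sys
s=observe(); c=capture('wrist'); n=sys.argv[1]; save(c,n+'.png')
W=cloud(c,s['tcp_pos'],s['ee_rot']); np.savez('/tmp/'+n,W=W,px=c['pixels'])
print({k:np.round(s[k],3).tolist() for k in ['clock','joints','tcp_pos','ee_rot','ft_force','opening']})
for k in ['charger_full','charger_flat','pad_full','battery_full_mid','battery_flat_mid','catch_flat']:
    print(k,[(np.round(d['at']).tolist(),round(d['p'],2)) for d in find_in(k,c)[:3]])
E
python3 look.py w1
```

```text
{'clock': 2.75, 'joints': [0.394, 0.135, -0.953, 1.71, 0.108, 1.352, 1.002], 'tcp_pos': [477.394, 228.291, 233.309], 'ee_rot': [[-0.009, 1.0, 0.0], [1.0, 0.009, 0.005], [0.005, 0.0, -1.0]], 'ft_force': [0.735, -0.067, 0.427], 'opening': 0.667}
charger_full []
charger_flat [([510.0, 306.0, 26.0], 0.64)]
pad_full [([501.0, 150.0, 62.0], 0.63), ([486.0, 91.0, 39.0], 0.61)]
battery_full_mid [([504.0, 151.0, 61.0], 0.66)]
battery_flat_mid [([518.0, 332.0, 56.0], 0.66)]
catch_flat [([534.0, 274.0, 33.0], 0.58)]
```

View pics/w1.png

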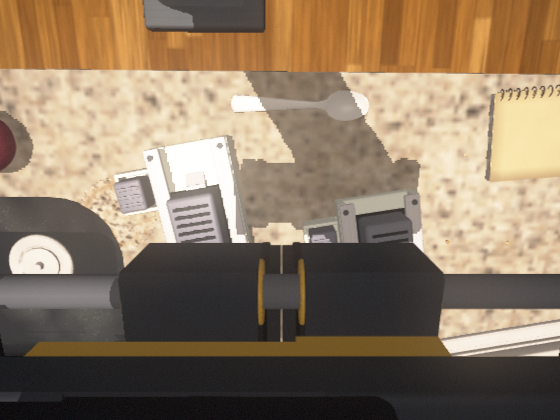

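```bash
cat > fit.py <<'E'
import numpy as np, cv2
def rect(P):
    # robust: trim
    (c,wh,a)=cv2.minAreaRect(P[:,:2].astype(np.float32)); 
    if wh[0]<wh[1]: a+=90; wh=wh[::-1]
    return np.round(c,1),np.round(wh,1),round(((a+90)%180)-90,1)
def comp(W,px,sel,lo,hi,zl,zh,xr):
    q=sel&(W[...,1]>lo)&(W[...,1]<hi)&(W[...,2]>zl)&(W[...,2]<zh)&(W[...,0]>xr[0])&(W[...,0]<xr[1])
    q=cv2.morphologyEx(q.astype(np.uint8),cv2.MORPH_OPEN,np.ones((2,2)))
    n,l,st,_=cv2.connectedComponentsWithStats(q)
    if n<2:return None
    i=1+np.argmax(st[1:,4]); return W[l==i]
for n in ['scene','side','w1']:
    d=np.load(f'/tmp/{n}.npz');W=d['W'];px=d['px'];br=px.mean(-1)
    for nm,lo,hi in [('full',40,230),('flat',240,420)]:
        for part,sel,zl,zh,xr in [('batt',br<140,55,64,(440,620)),('block',br>120,45,53,(540,660)),('pad',br<130,30,45,(460,580))]:
            h=hi
            if part=='pad': h={'full':110,'flat':297}[nm]
            P=comp(W,px,sel,lo,h,zl,zh,xr)
            if P is not None and len(P)>20: print(n,nm,part,len(P),*rect(P),'z',np.median(P[:,2]).round(1))
E
python3 fit.py
```

```text
scene full batt 409 [514.4 149.3] [63.7 42.8] 12.0 z nan
scene full block 260 [578.2 129.8] [144.4  29.4] -69.4 z nan
scene full pad 79 [486.3  65.5] [61.1 26.6] -87.4 z 33.3
scene flat batt 601 [nan nan] [0. 0.] 0.0 z nan
scene flat block 383 [631.6 328. ] [131.4  37.8] -64.6 z 49.6
side full batt 132 [517.3 145.7] [36.  29.6] -81.3 z nan
side full block 291 [572.6 190. ] [151.1  34.5] -81.3 z nan
side full pad 71 [492.7  66.2] [29.7  4.8] 12.7 z 32.6
side flat batt 106 [538.4 331.4] [38.  34.6] 2.7 z 60.6
side flat block 175 [633.1 390.7] [171.5  34.9] 79.7 z nan
w1 full batt 114 [505.8 145.8] [33.1  4.2] -80.4 z 59.3
w1 full pad 133 [nan nan] [0. 0.] 0.0 z nan
w1 flat batt 996 [495.3 299.6] [148.6  41.3] 54.1 z nan
w1 flat pad 159 [499.4 256.6] [121.3  25.7] 27.1 z 34.5
```

Emit:
{"fn": "drive_tool", "kwargs": {"deltas": "0 0 0 0 48 -10 1; 0 0 0 0 95 -15 1; 0 0 0 0 110 -15 1; 0 0 0 0 110 -15 1"}}

```text
clock: 3.5
tcp_pos: [592.5, 214.9, 246.2]
ee_rot: [[0.017, 1.0, -0.001], [1.0, -0.017, -0.0], [-0.0, -0.001, -1.0]]
ft_force: [0.5, -0.4, -0.1]
opening: 0.4
```

```bash
python3 look.py w2
```

```text
{'clock': 3.5, 'joints': [0.287, 0.396, -0.892, 1.444, 0.307, 1.449, 0.949], 'tcp_pos': [592.466, 214.895, 246.211], 'ee_rot': [[0.017, 1.0, -0.001], [1.0, -0.017, -0.0], [-0.0, -0.001, -1.0]], 'ft_force': [0.532, -0.391, -0.056], 'opening': 0.366}
charger_full [([487.0, 134.0, 28.0], 0.88)]
charger_flat [([573.0, 322.0, 31.0], 0.63)]
pad_full [([485.0, 87.0, 39.0], 0.72)]
battery_full_mid [([518.0, 152.0, 60.0], 0.69)]
battery_flat_mid [([548.0, 330.0, 60.0], 0.87)]
catch_flat []
```

View pics/w2.png

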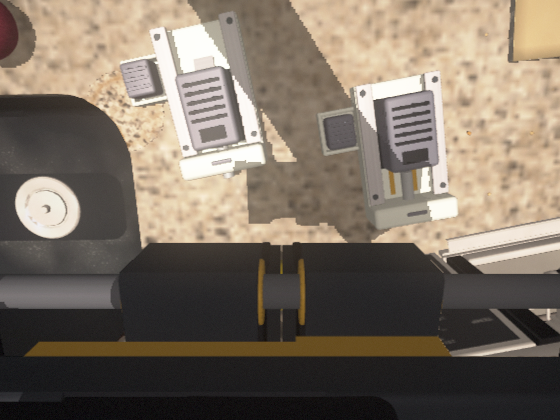

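```bash
cat > seg.py <<'E'
import numpy as np, cv2,sys
d=np.load('/tmp/%s.npz'%sys.argv[1]);W=np.nan_to_num(d['W'],nan=-999);px=d['px'].astype(int);br=px.mean(-1)
def go(nm,box,zl,zh,sel):
    m=np.zeros(br.shape,bool); x0,y0,x1,y1=box; m[y0:y1,x0:x1]=True
    m&=(W[...,2]>zl)&(W[...,2]<zh)&sel
    n,l,st,_=cv2.connectedComponentsWithStats(m.astype(np.uint8),connectivity=4)
    i=1+np.argmax(st[1:,4]); P=W[l==i]
    c,wh,a=cv2.minAreaRect(P[:,:2].astype(np.float32))
    if wh[0]<wh[1]: a+=90; wh=wh[::-1]
    print(nm,len(P),'ctr',np.round(c,1),'wh',np.round(wh,1),'ang',round((a+90)%180-90,1),'z',np.median(P[:,2]).round(1),'mean',P.mean(0).round(1))
al=br>-1
go('full batt',(165,50,255,165),54,65,al); go('full block',(170,130,280,190),45,55,al); go('full pad',(112,50,165,110),33,46,br<150); go('full lips',(140,5,270,160),27,35,al)
go('flat batt',(370,80,450,180),54,65,al); go('flat block',(355,185,470,235),45,55,al); go('flat pad',(315,100,362,160),24,46,br<110)
E
python3 seg.py w2
```

```text
full batt 3887 ctr [520.6 148. ] wh [70.  46.2] ang 10.6 z 58.6 mean [519.8 148.6  58.5]
full block 1915 ctr [570.3 157.5] wh [83.7 22.1] ang -79.5 z 50.3 mean [569.8 158.   50.2]
full pad 213 ctr [494.8  88.8] wh [38.9 20.6] ang -25.5 z 38.4 mean [494.5  90.   37.9]
full lips 2192 ctr [494.  176.7] wh [122.6  17. ] ang 10.8 z 31.5 mean [491.4 176.6  31.5]
flat batt 3814 ctr [544.3 336.3] wh [70.2 46.4] ang 9.6 z 60.7 mean [543.1 334.9  60.5]
flat block 1770 ctr [624.7 349.7] wh [83.2 23.1] ang -80.7 z 50.4 mean [623.6 348.9  50.1]
flat pad 928 ctr [544.2 274.5] wh [31.9 28. ] ang 9.8 z 34.6 mean [543.9 273.7  34.3]
```

Emit:
{"fn": "drive_tool", "kwargs": {"deltas": "0 0 -4 -34 -25 20 1; 0 0 -8 -68 -50 40 1; 0 0 -12 -102 -75 60 1; 0 0 -12 -136 -100 80 1; 0 0 -12 -136 -100 125 1; 0 0 -12 -136 -100 165 1; 0 0 -12 -136 -100 184 1; 0 0 -12 -136 -100 184 1; 0 0 -12 -136 -100 184 1"}}

```text
clock: 4.75
tcp_pos: [488.3, 82.4, 65.0]
ee_rot: [[-0.198, 0.98, 0.002], [0.98, 0.198, -0.002], [-0.002, 0.001, -1.0]]
ft_force: [0.4, -0.2, 1.5]
opening: 0.3
```

Run:
```python
from h import *
W=np.load('/tmp/w2.npz')['W']
for p in [(141,79),(125,62),(150,60),(158,95),(132,98)]: print(p,W[p[1],p[0]].round(1))
s=observe(); print(s['tcp_pos'],np.round(s['ee_rot'],3).tolist(),s['ft_force'])
p=np.array(s['tcp_pos']);R=np.array(s['ee_rot']); print(R.T@(np.array([490.5,80.3,40])-p))
c=capture('scene');save(c,'s1.png'); c=capture('side');save(c,'sd1.png')
```

```text
(141, 79) [491.9  83.7  39.8]
(125, 62) [474.1  62.8  20.2]
(150, 60) [472.1  86.2  16. ]
(158, 95) [505.3  90.7  15.7]
(132, 98) [508.8  72.3  37.4]
[488.28545637  82.37871626  64.9958414 ] [[-0.198, 0.98, 0.002], [0.98, 0.198, -0.002], [-0.002, 0.001, -1.0]] [ 0.37548534 -0.23947109  1.54277923]
[-2.42155456  1.72209927 25.00375571]
```

View pics/sd1.png

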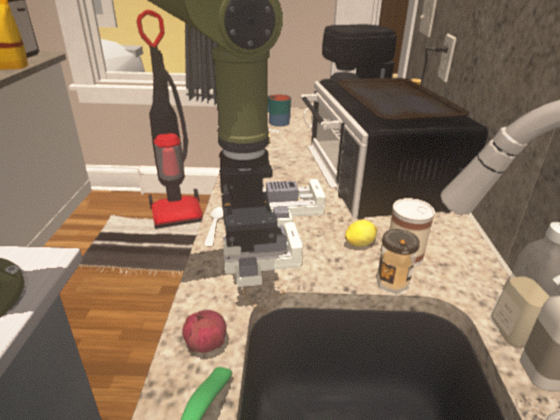

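Emit:
{"fn": "drive_tool", "kwargs": {"deltas": "0 0 0 -2 1.5 15 1; 0 0 0 -2 1.5 22 1; 0 0 0 -2 1.5 26 1; 0 0 0 -2 1.5 30 1; 0 0 0 -2 1.5 33 1; 0 0 0 -2 1.5 35 1; 0 0 0 -2 1.5 36 1; 0 0 0 -2 1.5 36 1; 0 0 0 -2 1.5 36 1"}}

```text
clock: 5.75
tcp_pos: [491.3, 80.5, 30.3]
ee_rot: [[-0.198, 0.98, 0.004], [0.98, 0.198, -0.003], [-0.003, 0.003, -1.0]]
ft_force: [-2.5, -0.9, 5.5]
opening: 0.2
```

Emit:
{"fn": "drive_tool", "kwargs": {"deltas": "0 0 0 0 0 2 1; 0 0 0 0 0 3 1; 0 0 0 0 0 4 1; 0 0 0 0 0 4 1; 0 0 0 0 0 4 1"}}

```text
clock: 6.25
tcp_pos: [491.5, 80.1, 29.2]
ee_rot: [[-0.198, 0.98, 0.003], [0.98, 0.198, -0.006], [-0.007, 0.001, -1.0]]
ft_force: [-11.2, -4.8, 29.5]
opening: 0.6
```

Run:
```python
from h import *
c=capture('scene');save(c,'s2.png'); W=np.nan_to_num(cloud(c),nan=-999)
m=(W[...,2]>54)&(W[...,2]<63)&(W[...,1]>110)&(W[...,1]<200)&(W[...,0]>440)&(W[...,0]<580)
print(m.sum(),W[m].min(0),W[m].max(0),W[m].mean(0))
c=capture('side');save(c,'sd2.png')
```

```text
555 [456.92528539 116.24334238  54.00098499] [533.34683777 171.12065226  61.67818902] [491.76826016 145.87749551  58.31004066]
```

View pics/s2.png

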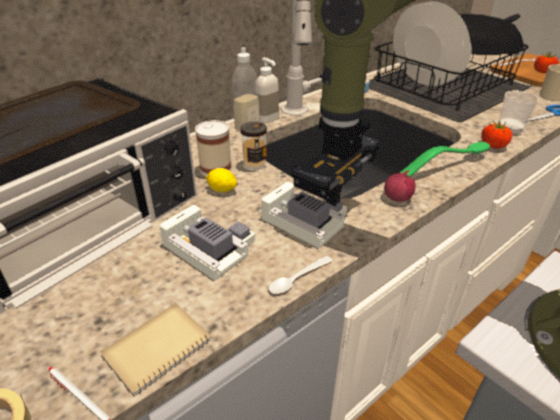

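View pics/sd2.png

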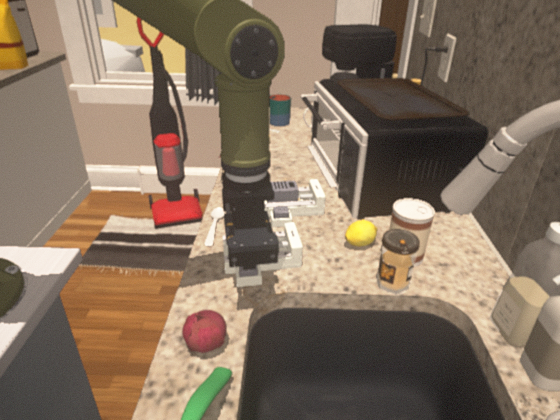

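Emit:
{"fn": "drive_tool", "kwargs": {"deltas": "0 0 0 0 0 -15 1; 0 0 0 0 0 -45 1; 0 0 0 0 0 -80 1; 0 0 1 45 8 -80 1; 0 0 2 90 16 -80 1; 0 0 2 135 24 -80 1; 0 0 2 180 32 -80 1; 0 0 2 220 38 -80 1; 0 0 2 243 42 -80 1; 0 0 2 243 42 -65 1; 0 0 2 243 42 -35 1; 0 0 2 243 42 -35 1; 0 0 2 243 42 -35 1"}}

```text
clock: 7.65
tcp_pos: [484.3, 325.8, 62.1]
ee_rot: [[-0.162, 0.987, 0.001], [0.987, 0.162, -0.007], [-0.007, -0.0, -1.0]]
ft_force: [0.1, -0.5, -0.6]
opening: 0.2
```

```bash
cat > rel.py <<'E'
from h import *
s=observe(); p=np.array(s['tcp_pos']);R=np.array(s['ee_rot']);a=np.radians(9.6)
h=np.array([574.8,341.3,0]); d=np.array([np.cos(a),np.sin(a),0]); l=np.array([-d[1],d[0],0])
print(s['clock'],p.round(1),s['ft_force'].round(1) if hasattr(s['ft_force'],'round') else s['ft_force'])
print('in flat frame',(p-h)@d,(p-h)@l,p[2],'yaw tool y',np.degrees(np.arctan2(R[1,1],R[0,1])))
E
python3 rel.py; python3 look.py w3
```

```text
7.65 [484.3 325.8  62.1] [ 0.1 -0.5 -0.6]
in flat frame -91.8473970834933 -0.1774470815955791 62.10742717562062 yaw tool y 9.345569283528286
{'clock': 7.65, 'joints': [0.114, 0.481, -0.931, 1.771, 0.434, 1.112, 0.772], 'tcp_pos': [484.268, 325.808, 62.107], 'ee_rot': [[-0.162, 0.987, 0.001], [0.987, 0.162, -0.007], [-0.007, -0.0, -1.0]], 'ft_force': [0.139, -0.479, -0.597], 'opening': 0.238}
charger_full [([496.0, 182.0, 27.0], 0.82)]
charger_flat [([491.0, 329.0, 8.0], 0.6)]
pad_full []
battery_full_mid [([516.0, 172.0, 32.0], 0.68), ([490.0, 328.0, 8.0], 0.31)]
battery_flat_mid [([522.0, 331.0, 60.0], 0.41)]
catch_flat []
```

View pics/w3.png

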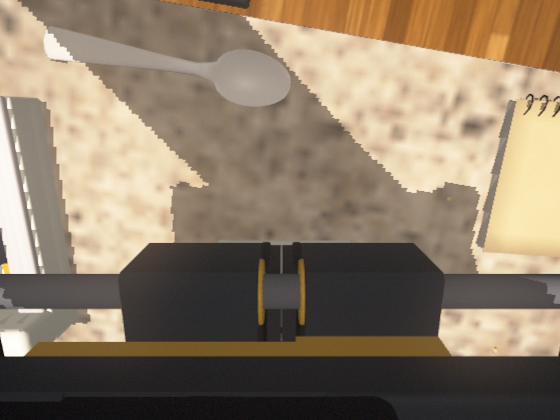

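Emit:
{"fn": "drive_tool", "kwargs": {"deltas": "0 0 0 0 0 12 1; 0 0 0 0 0 22 1; 0 0 0 0 4 22 1; 0 0 0 0 10 22 1; 0 0 0 0 15 22 1; 0 0 0 0 20 22 1; 0 0 0 0 25 22 1; 0 0 0 0 30 22 1; 0 0 0 0 35 22 1; 0 0 0 0 38 22 1; 0 0 0 0 41 22 1; 0 0 0 0 41 22 1"}}

```text
clock: 9.2
tcp_pos: [525.2, 333.6, 41.4]
ee_rot: [[-0.163, 0.987, 0.003], [0.987, 0.163, -0.006], [-0.006, 0.002, -1.0]]
ft_force: [-3.8, -1.6, 0.4]
opening: 0.4
```

```bash
python3 rel.py
python3 - <<'E'
from h import *
for n in ['scene','side']:
    c=capture(n);save(c,n+'3.png'); np.savez('/tmp/'+n+'3',W=cloud(c),px=c['pixels'])
E
```

```text
9.2 [525.2 333.6  41.4] [-3.8 -1.6  0.4]
in flat frame -50.20504659005816 0.6316009319612323 41.43084064664962 yaw tool y 9.37720562672798
```

View pics/side3.png

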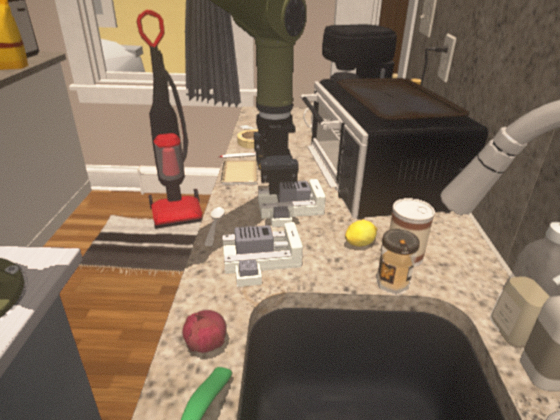

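Emit:
{"fn": "drive_tool", "kwargs": {"deltas": "0 0 0 0 2 0 1; 0 0 0 0 4 0 1; 0 0 0 0 6 0 1; 0 0 0 0 7 0 1; 0 0 0 0 7 0 1"}}

```text
clock: 9.8
tcp_pos: [532.3, 334.6, 41.4]
ee_rot: [[-0.163, 0.987, 0.004], [0.987, 0.163, -0.006], [-0.006, 0.003, -1.0]]
ft_force: [-3.3, -0.6, -0.6]
opening: 0.3
```

```bash
python3 rel.py
```

```text
9.8 [532.3 334.6  41.4] [-3.3 -0.6 -0.6]
in flat frame -42.97246243884248 0.49732549701572815 41.428852428126504 yaw tool y 9.377354649555604
```

Continue gently until the block is felt.

Emit:
{"fn": "drive_tool", "kwargs": {"deltas": "0 0 0 0 1.5 0 1; 0 0 0 0 3 0 1; 0 0 0 0 3 0 1"}}

```text
clock: 10.1
tcp_pos: [533.4, 334.5, 40.6]
ee_rot: [[-0.163, 0.987, -0.0], [0.987, 0.163, -0.008], [-0.008, -0.002, -1.0]]
ft_force: [-7.2, -2.2, 0.1]
opening: 0.4
```

```bash
python3 rel.py
python3 - <<'E'
from h import *
for n in ['scene','side']:
    c=capture(n);save(c,n+'4.png'); W=np.nan_to_num(cloud(c),nan=-999)
    # flat pad top height: around (543.5,274.2)
    m=(np.hypot(W[...,0]-543.5,W[...,1]-274.2)<10)&(W[...,2]>20); print(n,'flat pad z',m.sum(),np.median(W[m],0))
    m=(W[...,2]>54)&(W[...,2]<63)&(W[...,1]>300)&(W[...,1]<372)&(W[...,0]>530)&(W[...,0]<625); print(W[m].max(0),W[m].mean(0))
    im=c['pixels']; b=(180,180,280,280) if n=='scene' else (220,160,340,290)
    cv2.imwrite(f'pics/{n}4c.png',cv2.resize(im[b[1]:b[3],b[0]:b[2],::-1],None,fx=4,fy=4,interpolation=2))
E
```

```text
10.1 [533.4 334.5  40.6] [-7.2 -2.2  0.1]
in flat frame -41.96411128985515 0.19958291026552732 40.61204695762599 yaw tool y 9.395544394739856
scene flat pad z 65 [541.96502389 272.89291212  41.19062638]
[601.38388985 362.08646955  62.00885239] [561.31818254 348.874312    58.80914187]
side flat pad z 358 [542.44776433 276.16979956 403.77108907]
[616.26708968 367.48452477  62.34188468] [577.63798739 333.64686327  58.24991304]
```

View pics/side4c.png

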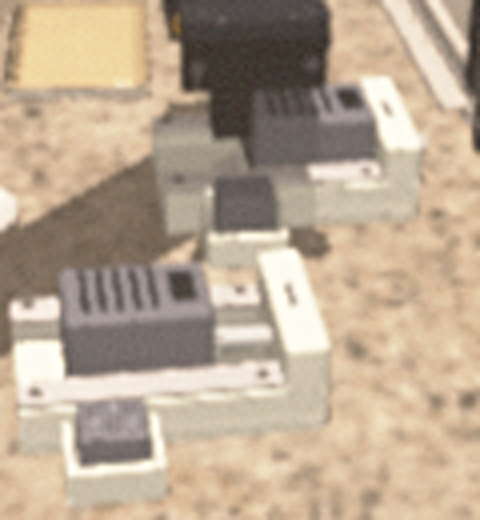

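Emit:
{"fn": "drive_tool", "kwargs": {"deltas": "0 0 0 0 -5 0 1; 0 0 0 0 -15 0 1; 0 0 0 0 -30 0 1; 0 0 0 0 -30 -40 1; 0 0 0 0 -30 -85 1; 0 0 0 0 -30 -130 1; 0 0 0 -30 0 -170 1; 0 0 0 -60 30 -200 1; 0 0 0 -100 55 -205 1; 0 0 0 -120 60 -205 1; 0 0 0 -120 60 -205 1; 0 0 0 -120 60 -205 1"}}

```text
clock: 11.4
tcp_pos: [612.9, 227.0, 246.9]
ee_rot: [[-0.161, 0.987, 0.002], [0.987, 0.161, -0.007], [-0.007, 0.0, -1.0]]
ft_force: [-0.6, 0.4, 0.4]
opening: 0.4
```

```bash
python3 look.py w4
```

```text
{'clock': 11.4, 'joints': [0.265, 0.467, -0.931, 1.379, 0.378, 1.48, 1.085], 'tcp_pos': [612.862, 226.984, 246.866], 'ee_rot': [[-0.161, 0.987, 0.002], [0.987, 0.161, -0.007], [-0.007, 0.0, -1.0]], 'ft_force': [-0.622, 0.377, 0.45], 'opening': 0.435}
charger_full [([527.0, 141.0, 30.0], 0.58)]
charger_flat [([541.0, 316.0, 35.0], 0.62)]
pad_full [([491.0, 88.0, 34.0], 0.91)]
battery_full_mid [([497.0, 149.0, 65.0], 0.92)]
battery_flat_mid [([580.0, 336.0, 60.0], 0.56)]
catch_flat [([544.0, 281.0, 40.0], 0.95)]
```

View pics/w4.png

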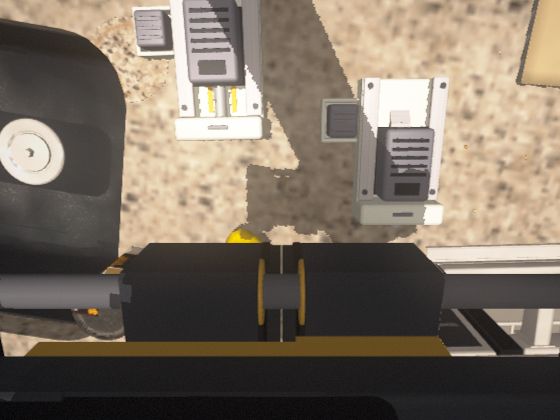

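```bash
sed -i '/^go(/d' seg.py
cat >> seg.py <<'E'
go('full batt',(175,0,255,90),54,68,al); go('full block',(165,105,275,145),45,55,al);go('full pad',(133,5,172,55),24,46,br<130)
go('flat batt',(365,115,445,205),54,65,al); go('flat block',(350,190,450,235),45,55,al); go('flat pad',(324,95,360,145),24,46,br<110)
E
python3 seg.py w4; python3 -c "
from bench import observe;s=observe();print(s['clock'],s['dq'])"
```

```text
full batt 4367 ctr [497.6 143.5] wh [67.4 46.4] ang 10.5 z 60.6 mean [496.9 144.3  60.5]
full block 2036 ctr [570.3 157.3] wh [84. 22.] ang -79.5 z 50.3 mean [570.  157.8  50.2]
full pad 249 ctr [495.4  89.6] wh [39.1 19. ] ang -26.7 z 31.2 mean [495.   90.2  30.4]
flat batt 3500 ctr [575. 341.] wh [70.2 46.3] ang 9.6 z 58.7 mean [573.9 339.6  58.5]
flat block 1739 ctr [624.2 349.4] wh [82.9 21.5] ang -80.3 z 50.4 mean [623.8 348.7  50.2]
flat pad 1006 ctr [544.1 274.6] wh [31.3 28.2] ang 9.1 z 40.6 mean [544.  273.6  40.1]
11.75 [ 0.00579915  0.00282433  0.00555112 -0.00305505 -0.00026581  0.00113811
  0.00208147]
```

```bash
python3 -c "
from bench import sign_off;print(sign_off())"
```

```text
the job is handed in; nothing more can be done
None
```

Both chargers are done and I handed the job in at about 11.8 s on the clock, well inside the 38 s limit. `sign_off` gives no verdict, so the results below are from my own measurements.

- **charger_full:** I pressed the catch pad to its end stop with the closed gripper. The wrist force reached about 30 N at the stop, and I held the pad down for roughly 0.6 s. The battery sprang back and lies about 24 mm short of home. It is in line with the rail to within 1 mm, and its top is at about 61 mm.
- **charger_flat:** I pushed the battery's rear end along the rail until the force rose to about 7 N. I then backed off and lifted clear. The battery measures within 1 mm of home. Its pad is back up at about 40 mm, compared with about 34.5 mm at the start, and the tooth shows behind the battery.

The arm ended about 250 mm above the worktop, touching nothing, with near-zero force and speed. I did not measure the batteries' speeds.

**Checks that disagreed:**
- The networks put pad_full 5–7 mm from where the cradle geometry put it. I used the geometry, which had matched the other charger's measured pad within 1 mm.
- The last wrist-camera outline of charger_full's battery came out slightly short (67 mm instead of 70 mm), because the picture edge cut it off.

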